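# Fit a fresh filter cartridge on the fume extractor and lower its guard

### The job

Get the varnishing corner's fume extractor ready: push the fresh green filter cartridge over the slanted metal spigot until it has pushed the orange seal ring all the way down and sits fully home, then take the clear guard by its blue handle bar and lower it gently, without letting it drop, onto its stop over the cartridge. Leave the brown spent cartridge, the brush jar and the paint tubes where they are.

Things in the scene. Friction and masses are not known exactly. Their poses are not given: they have to be found in the camera images.
- fresh: fresh filter cartridge: green rigid 16-sided tube with white ribs, open right through, 85 mm long, 54 mm outside and 45 mm inside diameter, about 150 g, standing upright on the table. Origin: centre of its lower end; z along the tube. Both ends are alike
- fresh_mid (a point): centre of the fresh cartridge, on its axis, 42.5 mm from either end
- spent: spent cartridge to be left alone: same size and shape, dark brown with black ribs, standing upright. Origin: centre of its lower end. The two cartridges may stand in either place
- extractor: the fixed fume extractor, 230 mm deep, 212 mm wide; origin on the table below the middle of its deck, z up, front to -x. Behind the deck (x = 62 to 138 mm) its grey fan housing is 105 mm tall
- deck: its sloping white deck, leaning 30 degrees to the front. Origin: on the deck surface, 55 mm above the table, mid-slot; x up the slope to the back, y sideways along the slot, z square out of the deck. Side walls 98 mm high along z, inner faces at y = +-100 mm, x = -46 to 66 mm; a 40 mm low wall at x = 60 mm; front open
- slot_mid (a point): point at deck (0, 0, 45 mm): nose of the aluminium spigot if it stood mid-slot. Spigot: along deck z, 45 mm tall, 42 mm diameter, last 5 mm tapering to 38 mm. It floats sideways to self-align: it stands anywhere from deck y = -18 to +18 mm, stays where left, yields along y to about 3 N; where it stands is not measured: see it or feel for it
- seal (a joint): travel of the orange seal ring (56 mm diameter, 6 mm thick) down the spigot, m: 0 = up, its top 18 mm off the deck; 0.012 = fully down, top 6 mm off the deck. Tight (slides at about 6 N), stays where pushed. The cartridge's end rests on it: fully home the cartridge's foot is 6 mm off the deck, its centre 48.5 mm
- cover (a joint): angle of the clear hinged guard, rad: 0 = down on its stop, parallel to the deck, its plane 101 mm off it; 2.09 = straight up; opens to 2.4. Stiff hinge (along deck y, at deck x = 62, z = 101 mm) holds it near upright; below about 1.6 rad it falls if let go. It cannot close over a cartridge that is not home (7 mm to spare over one that is)
- cover_grip (a point): middle of the guard's blue round handle bar, 12 mm thick, 90 mm long, parallel to the hinge and 146 mm from it, in the guard's plane; the 4 mm clear panel (200 mm wide) ends 42 mm short of it, the gap is open, two arms at +-45 mm join them. The bar turns between gripped fingers; near the stop the panel rises 30 degrees behind it: lean the tool so the gripper clears it
- cover_hinge (a point): middle of the guard's hinge axis
- brush_jar: white ceramic jar, 76 mm diameter, 85 mm tall, brushes rising to 200 mm; origin at the centre of its foot; leave alone
- ochre_tube: lying paint tube with yellow band, 106 x 30 x 22 mm along its x; origin at the underside; leave alone
- red_tube: lying paint tube with red band, 106 x 30 x 22 mm along its x; origin at the underside; leave alone

How it is judged:
By the outcome, as a careful person would: the job done as asked, in the order asked, and still so for the second after the job is handed in, with the robot touching nothing.
It also fails if it takes over 72 s, if anything falls off the work surface, if the arm or the gripper's body presses on something with over 40 N, if the wrist force passes 120 N, or if a joint passes its speed limit or range.

### The arm

A 6-joint arm with a two-finger parallel gripper is mounted at the origin on the work surface. World frame = base frame: x ahead of the robot, y to its left, z up, the work surface at z = 0. Lengths are in m, angles in rad, forces in N, time in s.
With the tool pointing down it reaches from about 0.2 to 0.875 m from the base axis. Payload 3.4 kg.
Tool frame: the origin (TCP) lies between the finger pads; the fingertips stand 11 mm ahead of it and the grasp point (between the pads) lies 8 mm behind it; z points along the fingers, y is the line along which they close (so a half turn about z gives the same grasp; the last joint's range is limited). The gripper opens to 94 mm and grips with 3 to 60 N. Pads are 16 mm wide; open, the fingers measure 119 mm over their backs; the gripper's body (75 mm by 177 mm) begins 78 mm behind the grasp point.
Start: joints at [-0.121, 0.276, 1.505, -0, 1.361, -0.121], TCP at [0.575, -0, 0.216] pointing down, gripper open.
Joint ranges: [-2.89, 2.89], [-0.75, 2.08], [0.22, 2.7], [-1.18, 4.32], [0.11, 2.71], [-2.7, 2.7]. Speed limits (rad/s): [2.57, 2.57, 3.14, 3.14, 3.14, 3.14].

### API

Orientations are given as a 3x3 rotation matrix whose columns are the frame's x, y, z axes.
In Python, from cell import * gives the robot as it stands.
- The arm moves only by the tool send_rows, never from a script. Its argument "moves" is a list of rows, each an object with "linear": the shift along the tool's x, y, z in cm, a list of three; "twist": the turn, a rotation vector about the tool's x, y, z in degrees, a list of three. In form: [{"linear": [tx, ty, tz], "twist": [wx, wy, wz]}, ...]. A call has 1 to 10 rows; each row is the pose to reach, as a shift and turn from the pose commanded when the call began, along the tool's axes at that moment; what a row does not reach only later rows make up. A row lasts 1/8 s, in which the tool goes at most 62.5 mm and 10.7 degrees, less where a joint would pass 70% of its speed; a pose out of reach is approached as far as the arm can. A call with a gripper value outside its range is refused whole. "jaw" is the finger opening in cm, from 0 to 9.4, set as the call begins (left out, the last holds). The fingers move at their own pace and stop on an object; the grip force is fixed at half the most. Time passes only in rows, so rows that repeat a pose let the fingers close. It gives the time, the measured TCP pose, the force, the opening and the grip force at its end, in the units of the state.
- get_state(): the state, without advancing time (a new reading comes with each control period).
- snapshot(name): name is "scene" or "side" or "wrist"; returns the picture (480x640x3 uint8, red, green, blue); there is no depth.
- camera_params(name): a dict with "fx", "fy", "cx", "cy" (pixels), "xyz" and "orientation" of the camera in the world. Camera axes: x right, y up, looking along -z (the intrinsics and any distortion apply to the point x, -y, -z); pixel columns grow to the right and rows downward; lengths in m; the calibration is good to about 2 mm. A picture is of the moment at which its call begins: read the wrist's pose just before it. camera_params takes no time and is no camera call; for the wrist camera it gives the pose at the moment of the call.
- sign_off(): hands the job in; it is judged then, once.
The state is a dict: "time": time; "qpos": joint angles; "dq": joint speeds; "tau": joint torques, N m; "position": TCP position; "orientation": TCP orientation; "wrist_force": force on the tool from outside, world axes, zero at the start; "wrist_torque": the same for the moment, N m; "opening": opening from 0.0 (shut) to 1.0 (fully open); "finger_force": force on a finger pad.
Only numpy, scipy, OpenCV 4.12 (cv2) and the standard library are available. Lean on these libraries where they do the work, as an engineer would, in place of code of your own. Each camera call takes 0.05 s, during which the arm holds its last target. There are 200 camera calls.

## Working session

There is one attempt and no reset: what is moved stays moved. The work goes in short steps, Python scripts to look and compute and a tool call to move; the robot and the scene stay as the last step left them, time stands still between calls to the robot, and variables do not carry over. Pictures are saved under pics/ and viewed, at most 10 in all, crops included, and the job is handed in when it is done.

Besides the shell and the picture viewer there is one more tool, called after "Emit:" by a JSON object that holds its "api" and its "payload". send_rows: Moves the arm, as the interface text tells. Its arguments: {"type":"object","properties":{"moves":{"type":"array"},"jaw":{"type":"number"}},"required":["moves"]}

```bash
mkdir -p pics; ls; python3 - <<'E'
from cell import *
import cv2,json
for n in ("scene","side","wrist"):
    p=camera_params(n); print(n,p)
    cv2.imwrite(f"pics/{n}0.png",snapshot(n)[:,:,::-1])
s=get_state();print(s['time'],s['position'],s['orientation'])
E
```

```text
pics
scene {'fx': 516.9600625371363, 'fy': 516.9600625371363, 'cx': 324.3041249336117, 'cy': 237.89160340830264, 'xyz': array([1.0672326 , 0.53515754, 1.08015209]), 'orientation': array([[-0.73603735, -0.55013326,  0.39446471],
       [ 0.67683243, -0.58763142,  0.44338152],
       [-0.01211906,  0.59333187,  0.80486671]])}
side {'fx': 435.22116165060197, 'fy': 435.22116165060197, 'cx': 327.62273982389223, 'cy': 238.6075922113763, 'xyz': array([ 0.06315521, -0.48534532,  0.68227023]), 'orientation': array([[ 0.70376125,  0.43307253, -0.56317696],
       [-0.71037611,  0.43930763, -0.54988598],
       [ 0.00926743,  0.7870559 ,  0.61681206]])}
wrist {'fx': 415.874043206801, 'fy': 415.874043206801, 'cx': 318.1881044119436, 'cy': 233.56286091132378, 'xyz': array([0.5752269 , 0.06930948, 0.3855132 ]), 'orientation': array([[ 9.99995983e-01, -1.22067683e-03,  2.55795161e-03],
       [ 5.60752950e-04,  9.69872380e-01,  2.43612915e-01],
       [-2.77825926e-03, -2.43610502e-01,  9.69869169e-01]])}
0.15 [5.74602217e-01 3.07284847e-05 2.15827594e-01] [[-2.64731365e-05  9.99999110e-01 -1.33420223e-03]
 [ 9.99999989e-01  2.66714691e-05  1.48635010e-04]
 [ 1.48670463e-04 -1.33419828e-03 -9.99999099e-01]]
```

View pics/scene0.png

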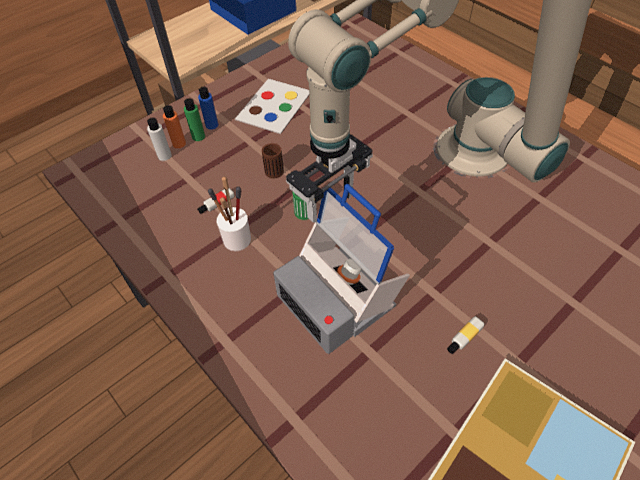

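View pics/side0.png

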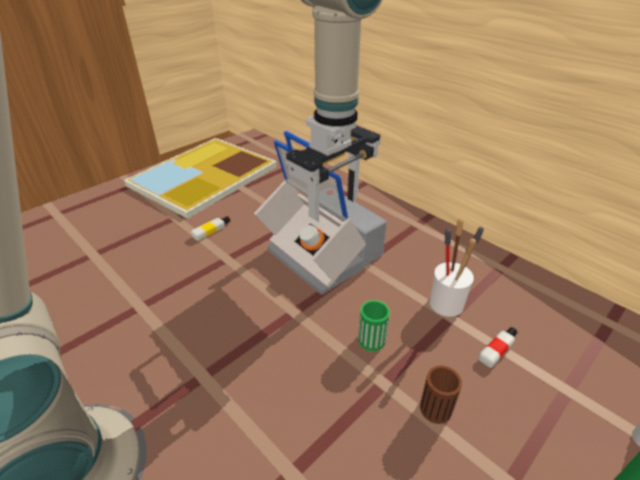

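```bash
cat > h.py <<'E'
import numpy as np,cv2
from cell import *
def ray(n,px,P=None):
    p=P or camera_params(n); o=np.array(p['xyz'])
    d=np.array([(px[0]-p['cx'])/p['fx'],-(px[1]-p['cy'])/p['fy'],-1.])
    d=np.array(p['orientation'])@d; return o,d/np.linalg.norm(d)
def plane(n,px,z,P=None):
    o,d=ray(n,px,P); return o+d*(z-o[2])/d[2]
def tri(rs):
    A=np.zeros((3,3));b=np.zeros(3)
    for o,d in rs:
        M=np.eye(3)-np.outer(d,d);A+=M;b+=M@o
    x=np.linalg.solve(A,b)
    return x,[round(float(np.linalg.norm(np.cross(x-o,d)))*1000,1) for o,d in rs]
def proj(n,X,P=None):
    p=P or camera_params(n); c=np.array(p['orientation']).T@(np.array(X)-p['xyz'])
    return p['cx']+p['fx']*c[0]/-c[2],p['cy']-p['fy']*c[1]/-c[2]
E
python3 - <<'E'
from h import *
a=cv2.imread('pics/scene0.png')[170:360,260:420];b=cv2.imread('pics/side0.png')[110:300,235:395]
w=cv2.imread('pics/wrist0.png')
im=np.hstack([cv2.resize(a,(400,475),interpolation=3),cv2.resize(b,(400,475),interpolation=3)])
cv2.imwrite('pics/c1.png',im)
for n,px in (('side',(373,345)),('side',(440,417)),('side',(312,240))): print(plane(n,px,0 if px[0]!=312 else .07))
print(plane('side',(374,312),.085),plane('scene',(302,217),0))
E
```

```text
[ 0.51112641 -0.17434096  0.        ]
[ 4.76279307e-01 -3.49627151e-01  1.11022302e-16]
[0.5932836  0.08178736 0.07      ]
[ 0.51408332 -0.16609809  0.085     ] [ 0.53441257 -0.1518444   0.        ]
```

View pics/c1.png

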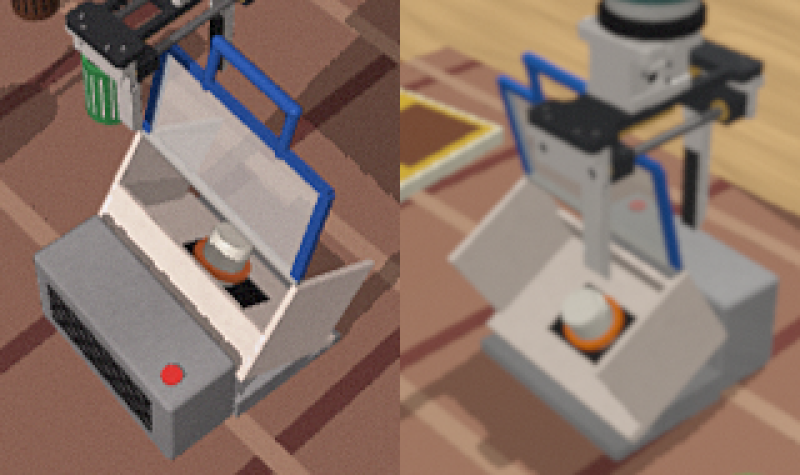

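View pics/wrist0.png

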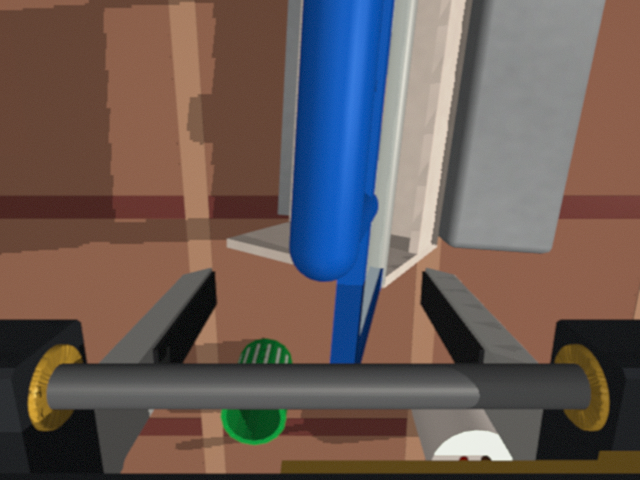

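Emit:
{"api": "send_rows", "payload": {"moves": [{"linear": [-3,0,0],"twist": [0,0,0]},{"linear": [-8,-2,-2],"twist": [0,0,10]},{"linear": [-13,-4,-4],"twist": [0,0,20]},{"linear": [-17,-6,-6],"twist": [0,0,30]},{"linear": [-17,-6,-8],"twist": [0,0,40]},{"linear": [-17,-6,-8],"twist": [0,0,50]},{"linear": [-17,-6,-8],"twist": [0,0,60]},{"linear": [-17,-6,-8],"twist": [0,0,70]},{"linear": [-17,-6,-8],"twist": [0,0,80]},{"linear": [-17,-6,-8],"twist": [0,0,90]}], "jaw": 9.4}}

```text
time: 1.4
position: [0.5148, -0.1699, 0.2961]
orientation: [[1.0, -0.006, -0.001], [-0.006, -1.0, 0.0], [-0.001, -0.0, -1.0]]
wrist_force: [0.1, -0.4, 0.2]
opening: 1.0
finger_force: 0.0
```

```bash
python3 - <<'E'
from h import *
import pickle
P={}
for n in ("scene","side","wrist"):
    P[n]=camera_params(n); im=snapshot(n)[:,:,::-1].copy(); cv2.imwrite(f"pics/{n}1.png",im)
    hsv=cv2.cvtColor(im,cv2.COLOR_BGR2HSV)
    for c,lo,hi in(('green',(50,100,40),(75,255,255)),('orange',(5,180,140),(16,255,255)),('blue',(105,150,60),(125,255,255))):
        m=cv2.inRange(hsv,lo,hi); k,l,st,ce=cv2.connectedComponentsWithStats(m)
        for i in range(1,k):
            if st[i,4]>60: print(n,c,st[i],ce[i].round(1))
pickle.dump(P,open('P1.pkl','wb'))
s=get_state();print(s['time'],s['position'],s['orientation'].round(3),s['qpos'])
a=cv2.imread('pics/scene1.png')[170:360,260:420];b=cv2.imread('pics/side1.png')[110:300,235:395]
cv2.imwrite('pics/c2.png',np.hstack([cv2.resize(x,(400,475),interpolation=2) for x in(a,b)]))
E
```

```text
scene green [184 105  21  36 419] [194.5 123.6]
scene green [292 183  22  37 477] [303.  198.3]
scene blue [ 209    0   62   34 1441] [243.6  12.8]
scene blue [199  93  19  36 393] [208.2 111.8]
scene blue [265 113  12   8  71] [270.3 116.8]
scene blue [317 184  77  99 997] [360.8 219.9]
side green [359 300  31  51 854] [373.5 320.4]
side green [615 452  25  28 367] [630.9 470. ]
side orange [301 231  23  19  94] [314.3 242.9]
side blue [275 132  72  85 549] [312.8 162.7]
wrist green [ 281  166   59   65 1819] [309.7 203.5]
wrist orange [ 8 82 26  5 64] [20.1 83.9]
wrist orange [ 46 111  20  28 233] [ 58.2 125.5]
wrist blue [   0   94   75   36 1233] [ 33.7 109.5]
1.55 [ 0.51483386 -0.16993989  0.29620009] [[ 1.     0.003 -0.001]
 [ 0.003 -1.     0.   ]
 [-0.001 -0.    -1.   ]] [-4.47204602e-01  1.91723798e-01  1.42441985e+00  2.72065715e-05
  1.52604081e+00  1.12078709e+00]
```

View pics/c2.png

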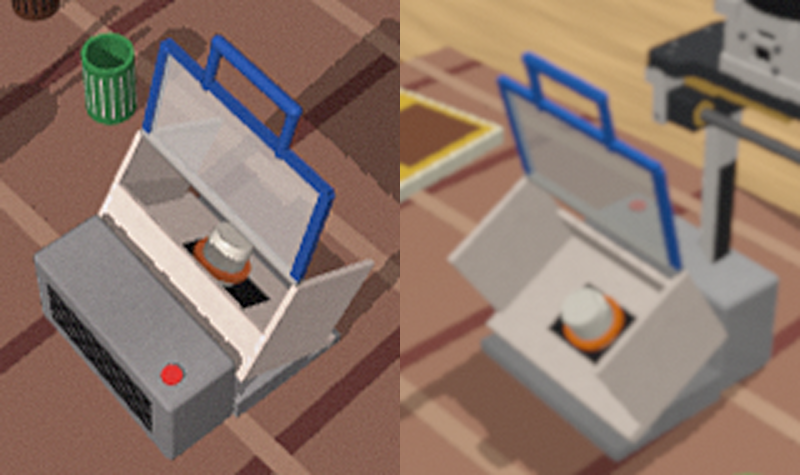

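View pics/wrist1.png

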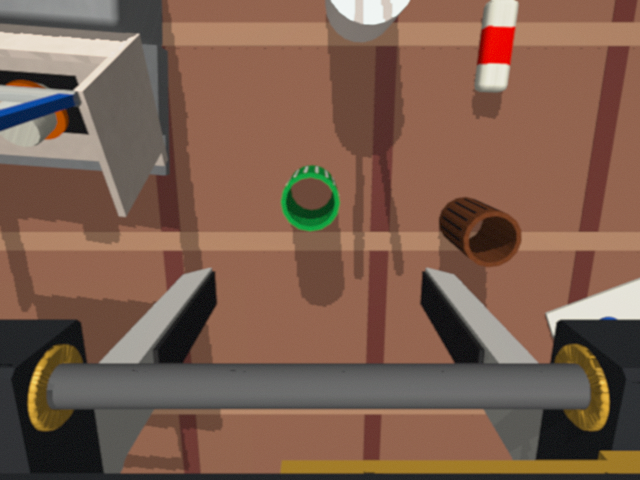

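```bash
python3 - <<'E'
from h import *
import pickle
P=pickle.load(open('P1.pkl','rb'))
S=lambda u,v:ray('scene',(260+u/2.5,170+v/2.5)); D=lambda u,v:ray('side',(235+(u-400)/2.5,110+v/2.5))
pts=dict(bar_m=[S(216,42),D(604,100)],bar_p=[S(296,108),D(528,58)],
 hinge_m=[S(146,131),D(679,266)],hinge_p=[S(297,278),D(527,178)],
 wallfront_p=[S(372,263),D(452,258)],
 tubetop=[S(109,49),ray('side',(374.5,309)),ray('wrist',(310.5,202),P['wrist'])],
 nose=[S(233,231),D(581,305)])
for k,v in pts.items():
    x,r=tri(v);print(k,x.round(4),r)
print(plane('scene',(260+109/2.5,170+49/2.5),.085),plane('side',(374.5,309),.085),plane('wrist',(310.5,202),.085,P['wrist']))
E
```

```text
bar_m [0.5748 0.0481 0.3125] [1.8, 1.8]
bar_p [0.5792 0.1396 0.3147] [2.2, 2.2]
hinge_m [ 0.605  -0.0063  0.1738] [2.1, 2.1]
hinge_p [0.6145 0.1908 0.169 ] [1.0, 1.0]
wallfront_p [0.5298 0.2037 0.1149] [2.7, 2.7]
tubetop [ 0.518  -0.1628  0.0874] [3.1, 0.8, 2.4]
nose [0.5839 0.0879 0.0945] [1.1, 1.1]
[ 0.51398411 -0.16292776  0.085     ] [ 0.52043102 -0.16198487  0.085     ] [ 0.51960952 -0.16401962  0.085     ]
```

Emit:
{"api": "send_rows", "payload": {"moves": [{"linear": [0.3,-0.7,2],"twist": [0,0,-10]},{"linear": [0.3,-0.7,4],"twist": [0,0,-20]},{"linear": [0.3,-0.7,6],"twist": [0,0,-30]},{"linear": [0.3,-0.7,8],"twist": [0,0,-40]},{"linear": [0.3,-0.7,10],"twist": [0,0,-50]},{"linear": [0.3,-0.7,12],"twist": [0,0,-60]},{"linear": [0.3,-0.7,14],"twist": [0,0,-70]},{"linear": [0.3,-0.7,15],"twist": [0,0,-80]},{"linear": [0.3,-0.7,16],"twist": [0,0,-90]},{"linear": [0.3,-0.7,17],"twist": [0,0,-90]}]}}

```text
time: 2.8
position: [0.5181, -0.163, 0.126]
orientation: [[-0.0, 1.0, 0.0], [1.0, 0.0, 0.0], [0.0, 0.0, -1.0]]
wrist_force: [0.4, 0.2, -0.1]
opening: 0.999
finger_force: 0.0
```

Emit:
{"api": "send_rows", "payload": {"moves": [{"linear": [0,0,3],"twist": [0,0,0]},{"linear": [0,0,6.5],"twist": [0,0,0]},{"linear": [0,0,9],"twist": [0,0,0]},{"linear": [0,0,10.3],"twist": [0,0,0]},{"linear": [0,0,10.3],"twist": [0,0,0]}]}}

```text
time: 3.42
position: [0.5177, -0.1628, 0.0228]
orientation: [[0.001, 1.0, -0.001], [1.0, -0.001, 0.001], [0.001, -0.001, -1.0]]
wrist_force: [-0.6, -0.5, -0.1]
opening: 1.0
finger_force: 0.0
```

Emit:
{"api": "send_rows", "payload": {"moves": [{"linear": [0,0,0],"twist": [0,0,0]},{"linear": [0,0,0],"twist": [0,0,0]},{"linear": [0,0,0],"twist": [0,0,0]},{"linear": [0,0,0],"twist": [0,0,0]},{"linear": [0,0,0],"twist": [0,0,0]},{"linear": [0,0,0],"twist": [0,0,0]}], "jaw": 5}}

```text
time: 4.18
position: [0.5187, -0.1632, 0.0239]
orientation: [[0.0, 1.0, 0.002], [1.0, -0.0, -0.0], [-0.0, 0.002, -1.0]]
wrist_force: [0.9, 0.9, 2.9]
opening: 0.577
finger_force: 30.0
```

Emit:
{"api": "send_rows", "payload": {"moves": [{"linear": [0,0,0],"twist": [0,0,0]},{"linear": [0,0,0],"twist": [0,0,0]},{"linear": [0,0,0],"twist": [0,0,0]},{"linear": [0,0,0],"twist": [0,0,0]}], "jaw": 9.4}}

```text
time: 4.68
position: [0.5178, -0.163, 0.0233]
orientation: [[0.0, 1.0, -0.0], [1.0, -0.0, 0.0], [0.0, -0.0, -1.0]]
wrist_force: [-0.0, -0.1, -0.1]
opening: 0.966
finger_force: 0.0
```

Emit:
{"api": "send_rows", "payload": {"moves": [{"linear": [0,0,-0.3],"twist": [0,0,-10]},{"linear": [0,0,-0.6],"twist": [0,0,-20]},{"linear": [0,0,-1],"twist": [0,0,-30]},{"linear": [0,0,-1.5],"twist": [0,0,-40]},{"linear": [0,0,-2],"twist": [0,0,-50]},{"linear": [0,0,-2.5],"twist": [0,0,-60]},{"linear": [0,0,-3],"twist": [0,0,-70]},{"linear": [0,0,-3],"twist": [0,0,-80]},{"linear": [0,0,-3],"twist": [0,0,-90]},{"linear": [0,0,-3],"twist": [0,0,-90]}]}}

```text
time: 5.92
position: [0.518, -0.163, 0.0535]
orientation: [[-1.0, 0.002, -0.0], [0.002, 1.0, 0.0], [0.0, 0.0, -1.0]]
wrist_force: [-0.2, 0.8, -0.1]
opening: 0.998
finger_force: 0.0
```

Emit:
{"api": "send_rows", "payload": {"moves": [{"linear": [0,0,0],"twist": [0,0,0]},{"linear": [0,0,0],"twist": [0,0,0]},{"linear": [0,0,0],"twist": [0,0,0]},{"linear": [0,0,0],"twist": [0,0,0]},{"linear": [0,0,0],"twist": [0,0,0]},{"linear": [0,0,0],"twist": [0,0,0]}], "jaw": 5}}

```text
time: 6.68
position: [0.518, -0.1629, 0.0535]
orientation: [[-1.0, 0.0, 0.0], [0.0, 1.0, 0.0], [-0.0, 0.0, -1.0]]
wrist_force: [0.8, 1.0, 1.3]
opening: 0.58
finger_force: 30.0
```

```bash
cat >> h.py <<'E'
from scipy.spatial.transform import Rotation as Ro
yaw=-.048
Dx=np.array([np.cos(np.pi/6)*np.cos(yaw),np.cos(np.pi/6)*np.sin(yaw),.5]);Dy=np.array([-np.sin(yaw),np.cos(yaw),0]);Dz=np.cross(Dx,Dy)
O=np.array([.6066,.0925,.055])
def deck(p): d=np.array(p)-O; return np.array([d@Dx,d@Dy,d@Dz])*1000
def go(p,R=None):
    s=get_state();R0=Ro.from_matrix(s['orientation']).as_matrix()
    lin=R0.T@(np.array(p)-s['position'])*100
    tw=np.zeros(3) if R is None else np.degrees(Ro.from_matrix(R0.T@R).as_rotvec())
    return lin.round(2),tw.round(1)
E
python3 - <<'E'
from h import *
nose=np.array([.5839,.0879,.0945]);print(deck(nose))
R=np.column_stack([-Dx,Dy,-Dz]); print(R.round(3))
for h in (.130,.0685): print(nose+Dz*h,go(nose+Dz*h,R))
E
```

```text
[ 0.30501089 -5.68388346 45.43457315]
[[-0.865  0.048  0.499]
 [ 0.042  0.999 -0.024]
 [-0.5    0.    -0.866]]
[0.51897487 0.0910188  0.2070833 ] (array([ -0.09,  25.39, -15.35]), array([  0.7, -30. ,   2.7]))
[0.54968945 0.08954337 0.15382274] (array([ -3.16,  25.24, -10.03]), array([  0.7, -30. ,   2.7]))
```

Emit:
{"api": "send_rows", "payload": {"moves": [{"linear": [0,0,-3],"twist": [0,0,0]},{"linear": [0,0,-8],"twist": [0,0,0]},{"linear": [0,0,-13],"twist": [0,0,0]},{"linear": [0,4,-15.4],"twist": [0.2,-8,0.7]},{"linear": [0,9,-15.4],"twist": [0.4,-16,1.4]},{"linear": [0,14,-15.4],"twist": [0.5,-24,2]},{"linear": [0,19,-15.4],"twist": [0.7,-30,2.7]},{"linear": [-0.1,23,-15.4],"twist": [0.7,-30,2.7]},{"linear": [-0.1,25.4,-15.4],"twist": [0.7,-30,2.7]},{"linear": [-0.1,25.4,-15.4],"twist": [0.7,-30,2.7]}]}}

```text
time: 7.92
position: [0.5181, 0.0925, 0.2069]
orientation: [[-0.866, 0.044, 0.498], [0.038, 0.999, -0.022], [-0.499, -0.0, -0.867]]
wrist_force: [-0.5, 0.9, -2.5]
opening: 0.581
finger_force: 30.0
```

```bash
python3 - <<'E'
from h import *
R=np.column_stack([-Dx,Dy,-Dz]);nose=np.array([.5839,.0879,.0945])
s=get_state();print(deck(s['position']),go(nose+Dz*.13,R))
im=[]
for n in("scene","side"):
    p=snapshot(n)[:,:,::-1];cv2.imwrite(f'pics/{n}2.png',p)
    c=proj(n,nose+Dz*.02);u,v=int(c[0]),int(c[1]);print(n,u,v)
    for X in (nose,s['position']-R[:,2]*(-.0535)): print(proj(n,X))
    a=p[v-60:v+60,u-50:u+50];im.append(cv2.resize(a,(400,480),interpolation=2))
cv2.imwrite('pics/c3.png',np.hstack(im))
E
```

```text
[ -0.57995493  -4.25753403 175.77283343] (array([-0.09, -0.14,  0.03]), array([ 0.1, -0.1,  0.2]))
scene 356 255
(np.float64(352.71599014899704), np.float64(262.4211822142318))
(np.float64(367.3477773603208), np.float64(236.68226035728557))
side 303 227
(np.float64(306.92161409891224), np.float64(231.9996034455326))
(np.float64(291.5552969128734), np.float64(214.0748016884364))
```

View pics/c3.png

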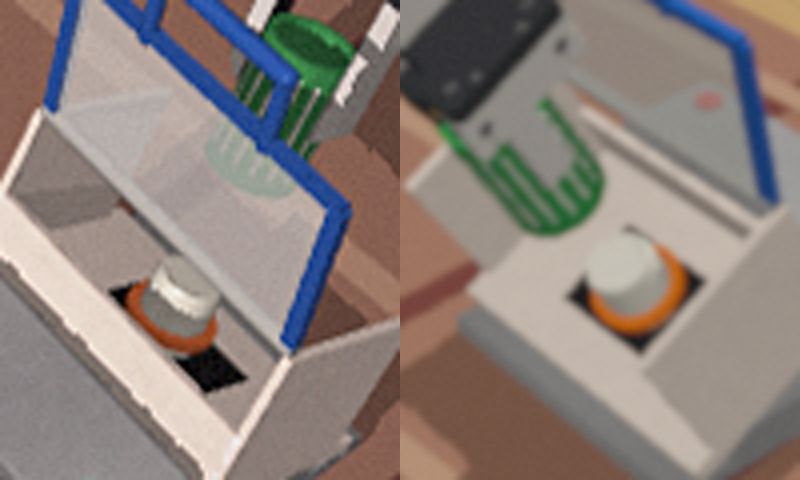

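Emit:
{"api": "send_rows", "payload": {"moves": [{"linear": [-0.1,-0.25,2],"twist": [0,0,0]},{"linear": [-0.1,-0.25,5],"twist": [0,0,0]},{"linear": [-0.1,-0.25,7],"twist": [0,0,0]},{"linear": [-0.1,-0.25,7.6],"twist": [0,0,0]},{"linear": [-0.1,-0.25,7.8],"twist": [0,0,0]},{"linear": [-0.1,-0.25,8],"twist": [0,0,0]}]}}

```text
time: 8.78
position: [0.5598, 0.086, 0.1398]
orientation: [[-0.864, 0.049, 0.501], [0.042, 0.999, -0.024], [-0.501, 0.0, -0.865]]
wrist_force: [-10.7, -2.2, 14.0]
opening: 0.579
finger_force: 30.0
```

```bash
cat > st.py <<'E'
from h import *
s=get_state();R=np.column_stack([Dx,Dy,Dz]);print(round(s['time'],2),deck(s['position']).round(1),'F',(R.T@s['wrist_force']).round(1),'T',(R.T@s['wrist_torque']).round(2),s['opening'],'go',go(s['position'],np.column_stack([-Dx,Dy,-Dz]))[1])
E
python3 st.py
```

```text
8.78 [ 2.2 -8.7 96.6] F [-2.2 -2.7 17.4] T [-0.09  0.72 -0.02] 0.5785624962910216 go [-0.   0.1 -0. ]
```

Emit:
{"api": "send_rows", "payload": {"moves": [{"linear": [0,0,-0.6],"twist": [0,0,0]},{"linear": [0.1,0.2,-0.8],"twist": [0,0,0]},{"linear": [0.1,0.2,-0.8],"twist": [0,0,0]}]}}

```text
time: 9.15
position: [0.5549, 0.0891, 0.1457]
orientation: [[-0.865, 0.048, 0.5], [0.041, 0.999, -0.023], [-0.501, 0.001, -0.866]]
wrist_force: [-0.7, -0.2, -2.0]
opening: 0.577
finger_force: 30.0
```

```bash
python3 st.py; python3 - <<'E'
from h import *
nose=np.array([.5839,.0879,.0945])
im=[]
for n in("scene","side"):
    p=snapshot(n)[:,:,::-1];cv2.imwrite(f'pics/{n}3.png',p)
    c=proj(n,nose);u,v=int(c[0]),int(c[1]);print(n,u,v)
    a=p[v-45:v+45,u-37:u+38];im.append(cv2.resize(a,(400,480),interpolation=2))
cv2.imwrite('pics/c4.png',np.hstack(im))
E
```

```text
9.15 [  0.7  -5.9 104.2] F [-1.6 -0.2 -1.4] T [ 0.1   0.34 -0.11] 0.5768035200808224 go [0.  0.1 0. ]
scene 352 262
side 306 231
```

View pics/c4.png

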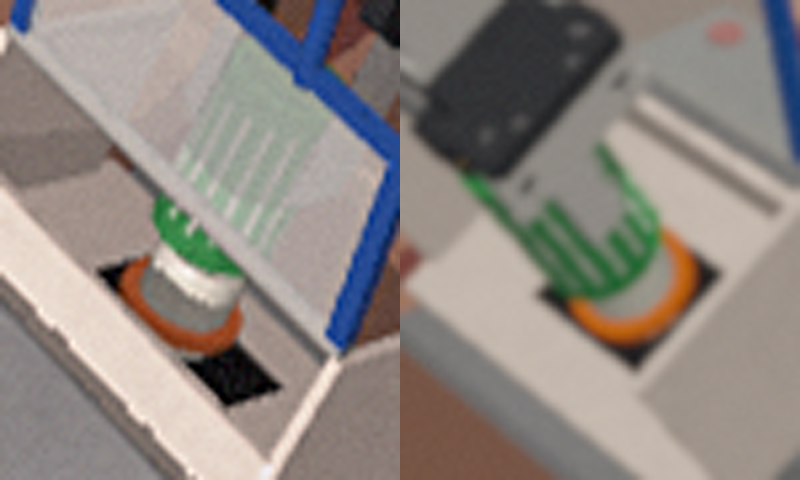

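Emit:
{"api": "send_rows", "payload": {"moves": [{"linear": [0.15,0.3,0.2],"twist": [0,0,0]},{"linear": [0.15,0.3,0.4],"twist": [0,0,0]},{"linear": [0.15,0.3,0.6],"twist": [0,0,0]},{"linear": [0.15,0.3,0.8],"twist": [0,0,0]},{"linear": [0.15,0.3,1],"twist": [0,0,0]},{"linear": [0.15,0.3,1.2],"twist": [0,0,0]}]}}

```text
time: 10.0
position: [0.5604, 0.0916, 0.1343]
orientation: [[-0.864, 0.048, 0.501], [0.042, 0.999, -0.024], [-0.501, 0.001, -0.865]]
wrist_force: [-0.3, -0.7, -0.9]
opening: 0.575
finger_force: 30.0
```

```bash
python3 st.py
```

```text
10.0 [-0.3 -3.1 91.7] F [-0.7 -0.7 -0.7] T [ 0.22  0.16 -0.03] 0.5746784635445467 go [ 0.   0.1 -0. ]
```

Emit:
{"api": "send_rows", "payload": {"moves": [{"linear": [0,0,0.4],"twist": [0,0,0]},{"linear": [0,0,0.8],"twist": [0,0,0]},{"linear": [0,0,1.2],"twist": [0,0,0]},{"linear": [0,0,1.5],"twist": [0,0,0]},{"linear": [0,0,1.7],"twist": [0,0,0]}]}}

```text
time: 10.62
position: [0.569, 0.0913, 0.1195]
orientation: [[-0.864, 0.048, 0.501], [0.042, 0.999, -0.023], [-0.501, 0.001, -0.865]]
wrist_force: [2.0, 1.1, 0.2]
opening: 0.578
finger_force: 30.0
```

```bash
python3 st.py
```

```text
10.62 [-0.2 -3.  74.6] F [ 1.8  1.2 -0.8] T [ 0.39 -0.14 -0.03] 0.5782039876351762 go [ 0.   0.1 -0. ]
```

Emit:
{"api": "send_rows", "payload": {"moves": [{"linear": [0,0,0.3],"twist": [0,0,0]},{"linear": [0,0,0.5],"twist": [0,0,0]},{"linear": [0,0,0.7],"twist": [0,0,0]},{"linear": [0,0,0.9],"twist": [0,0,0]},{"linear": [0,0,1.1],"twist": [0,0,0]},{"linear": [0,0,1.3],"twist": [0,0,0]}]}}

```text
time: 11.38
position: [0.5752, 0.0909, 0.1089]
orientation: [[-0.864, 0.048, 0.501], [0.042, 0.999, -0.024], [-0.502, 0.001, -0.865]]
wrist_force: [-2.8, 1.6, 6.5]
opening: 0.577
finger_force: 30.0
```

```bash
python3 st.py
```

```text
11.38 [-0.1 -3.1 62.3] F [0.8 1.5 7.1] T [ 0.21 -0.07 -0.07] 0.5768616376539714 go [ 0.   0.1 -0. ]
```

Emit:
{"api": "send_rows", "payload": {"moves": [{"linear": [0,0,0.15],"twist": [0,0,0]},{"linear": [0,0,0.3],"twist": [0,0,0]},{"linear": [0,0,0.4],"twist": [0,0,0]},{"linear": [0,0,0.4],"twist": [0,0,0]}]}}

```text
time: 11.88
position: [0.5772, 0.0908, 0.1055]
orientation: [[-0.864, 0.048, 0.501], [0.042, 0.999, -0.024], [-0.502, 0.001, -0.865]]
wrist_force: [-0.8, 1.3, 6.4]
opening: 0.574
finger_force: 30.0
```

```bash
python3 st.py
```

```text
11.88 [-0.1 -3.1 58.3] F [2.4 1.3 5.9] T [ 0.14 -0.18 -0.11] 0.5739650363872384 go [ 0.   0.1 -0. ]
```

Emit:
{"api": "send_rows", "payload": {"moves": [{"linear": [0,0,0.15],"twist": [0,0,0]},{"linear": [0,0,0.3],"twist": [0,0,0]},{"linear": [0,0,0.3],"twist": [0,0,0]}]}}

```text
time: 12.25
position: [0.5777, 0.091, 0.1049]
orientation: [[-0.863, 0.048, 0.502], [0.041, 0.999, -0.024], [-0.503, 0.0, -0.864]]
wrist_force: [-16.7, 2.4, 26.2]
opening: 0.579
finger_force: 30.0
```

```bash
python3 st.py
```

```text
12.25 [ 0.  -2.9 57.6] F [-1.5  1.6 31.1] T [ 0.1   0.45 -0.06] 0.5788968951772797 go [0.  0.2 0. ]
```

Emit:
{"api": "send_rows", "payload": {"moves": [{"linear": [0,0,-0.1],"twist": [0,0,0]},{"linear": [0,0,-0.1],"twist": [0,0,0]},{"linear": [0,0,-0.1],"twist": [0,0,0]},{"linear": [0,0,-0.1],"twist": [0,0,0]}], "jaw": 9.4}}

```text
time: 12.75
position: [0.5776, 0.0905, 0.1021]
orientation: [[-0.866, 0.048, 0.498], [0.042, 0.999, -0.024], [-0.499, 0.0, -0.867]]
wrist_force: [0.3, 0.1, -0.4]
opening: 0.965
finger_force: 0.0
```

Emit:
{"api": "send_rows", "payload": {"moves": [{"linear": [0,0,-2],"twist": [0,0,0]},{"linear": [0,0,-6],"twist": [0,0,0]},{"linear": [0,0,-11],"twist": [0,0,0]},{"linear": [0,0,-16],"twist": [0,0,0]},{"linear": [0,0,-18],"twist": [0,0,0]}]}}

```text
time: 13.38
position: [0.4878, 0.0951, 0.2617]
orientation: [[-0.863, 0.048, 0.503], [0.042, 0.999, -0.023], [-0.504, 0.001, -0.864]]
wrist_force: [0.4, -0.9, 0.6]
opening: 0.999
finger_force: 0.0
```

```bash
python3 st.py; python3 - <<'E'
from h import *
im=[];c0=O+Dz*.06
for n in("scene","side"):
    p=snapshot(n)[:,:,::-1];cv2.imwrite(f'pics/{n}4.png',p)
    c=proj(n,c0+[0,0,.05]);u,v=int(c[0]),int(c[1]);print(n,u,v)
    for h in (.006,.091):print(proj(n,O-Dy*.003+Dz*h))
    a=p[v-84:v+84,u-70:u+70];im.append(cv2.resize(a,(400,480),interpolation=2))
cv2.imwrite('pics/c5.png',np.hstack(im)); print(get_state()['position'],get_state()['qpos'])
E
```

```text
13.38 [  0.4  -3.1 238.4] F [ 0.7 -0.9  0.3] T [ 0.1   0.15 -0.09] 0.9988037062802004 go [ 0.1  0.2 -0. ]
scene 357 246
(np.float64(346.756838167702), np.float64(275.86088006448654))
(np.float64(361.76521980930096), np.float64(247.89502004731867))
side 301 208
(np.float64(312.8949557628602), np.float64(239.91538953927633))
(np.float64(297.5738133542979), np.float64(221.20258475987964))
[0.48833075 0.09522466 0.26138145] [ 0.11428957 -0.13040871  1.97557914 -0.11492527  0.77658221 -1.3478927 ]
```

View pics/c5.png

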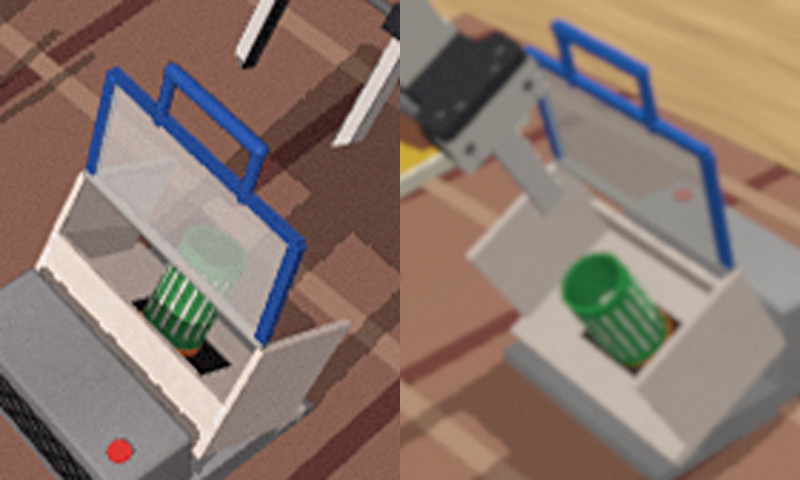

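```bash
cat >> h.py <<'E'
H=O+Dx*.062+Dz*.101
RG=np.column_stack([Dy,Dx,-Dz])
def bar(a): return H+.146*(-np.cos(a)*Dx+np.sin(a)*Dz)
E
python3 - <<'E'
from h import *
S=lambda u,v:ray('scene',(287+u/2.857,162+v/2.857)); D=lambda u,v:ray('side',(231+(u-400)/2.857,124+v/2.857))
m,p=tri([S(170,70),D(645,74)]),tri([S(262,151),D(559,29)]);print(m,p)
B0=(m[0]+p[0])/2;d=deck(B0)-deck(H);print(B0,deck(H),d,np.hypot(d[0],d[2]),np.arctan2(d[2],-d[0]),bar(1.86))
B0=(B0+bar(1.86))/2
print(go(B0-Dz*.008+Dz*.08,RG), go(B0-Dz*.008,RG), B0)
E
```

```text
(array([0.57451906, 0.04777928, 0.31286875]), [2.1, 2.1]) (array([0.58045304, 0.14090436, 0.31195907]), [2.9, 2.9])
[0.57748605 0.09434182 0.31241391] [6.20000000e+01 1.29020059e-14 1.01000000e+02] [ 41.44604306   0.44276744 136.51137945] 142.66440062619364 1.8655605622323936 [0.57591977 0.09397378 0.3154762 ]
(array([-10.31,   0.33,  -7.28]), array([ 0.3,  0.2, 90. ])) (array([-10.27,   0.32,   0.72]), array([ 0.3,  0.2, 90. ])) [0.57670291 0.0941578  0.31394505]
```

Emit:
{"api": "send_rows", "payload": {"moves": [{"linear": [0,0,-4],"twist": [0,0,10]},{"linear": [0,0,-7.3],"twist": [0,0,20]},{"linear": [-1,0,-7.3],"twist": [0,0,30]},{"linear": [-3,0.1,-7.3],"twist": [0,0,40]},{"linear": [-5,0.1,-7.3],"twist": [0,0,50]},{"linear": [-7,0.2,-7.3],"twist": [0,0,60]},{"linear": [-9,0.3,-7.3],"twist": [0,0,70]},{"linear": [-10.3,0.3,-7.3],"twist": [0,0,80]},{"linear": [-10.3,0.3,-7.3],"twist": [0.3,0.2,90]},{"linear": [-10.3,0.3,-7.3],"twist": [0.3,0.2,90]}]}}

```text
time: 14.72
position: [0.5411, 0.0952, 0.3713]
orientation: [[0.047, 0.869, 0.492], [0.999, -0.04, -0.025], [-0.002, 0.493, -0.87]]
wrist_force: [-0.6, 0.7, -0.1]
opening: 1.0
finger_force: 0.0
```

```bash
python3 - <<'E'
from h import *
B0=np.array([.5767,.0942,.3139]);s=get_state()
print(s['time'],s['position'],s['qpos'].round(2),go(B0-Dz*.008,RG))
P=camera_params('wrist');im=snapshot('wrist')[:,:,::-1];cv2.imwrite('pics/wrist5.png',im)
print([np.round(proj('wrist',B0+Dy*k,P)) for k in(-.045,0,.045)])
m=cv2.inRange(cv2.cvtColor(im,cv2.COLOR_BGR2HSV),(105,150,60),(125,255,255))
for r in range(0,480,30):
    c=np.flatnonzero(m[r]); 
    if len(c): print(r,c.min(),c.max(),len(c))
E
```

```text
14.725 [0.54106356 0.09518842 0.37129142] [ 0.1  -0.09  1.67 -0.08  1.06  0.17] (array([0.08, 0.28, 7.55]), array([-0.5,  0.1,  0.1]))
[array([321., 318.]), array([321., 248.]), array([322., 172.])]
90 278 317 37
120 306 317 12
150 305 316 12
180 305 339 31
210 304 338 31
240 304 337 30
270 304 336 30
300 303 334 32
330 287 312 14
360 300 312 13
```

View pics/wrist5.png

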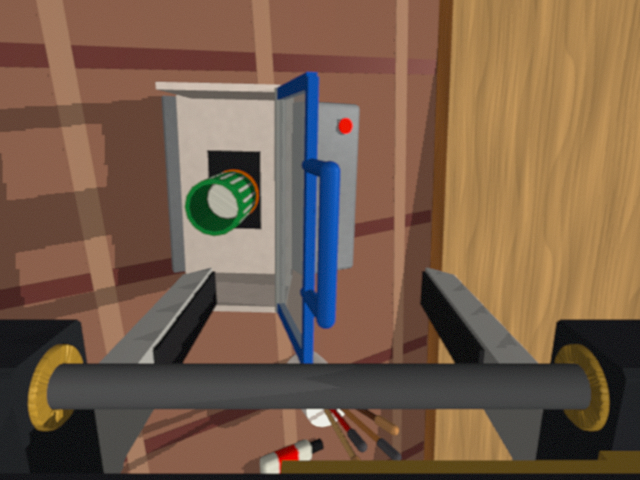

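Emit:
{"api": "send_rows", "payload": {"moves": [{"linear": [0.1,0.6,2],"twist": [-0.5,0.1,0]},{"linear": [0.1,0.6,4.5],"twist": [-0.5,0.1,0]},{"linear": [0.1,0.6,6.5],"twist": [-0.5,0.1,0]},{"linear": [0.1,0.6,7.5],"twist": [-0.5,0.1,0]},{"linear": [0.1,0.6,7.5],"twist": [-0.5,0.1,0]}]}}

```text
time: 15.4
position: [0.5828, 0.0942, 0.3102]
orientation: [[0.047, 0.864, 0.501], [0.999, -0.041, -0.023], [0.0, 0.501, -0.865]]
wrist_force: [0.3, 0.4, 0.0]
opening: 1.003
finger_force: 0.0
```

Emit:
{"api": "send_rows", "payload": {"moves": [{"linear": [0,0,0],"twist": [0,0,0]},{"linear": [0,0,0],"twist": [0,0,0]},{"linear": [0,0,0],"twist": [0,0,0]},{"linear": [0,0,0],"twist": [0,0,0]},{"linear": [0,0,0],"twist": [0,0,0]},{"linear": [0,0,0],"twist": [0,0,0]},{"linear": [0,0,0],"twist": [0,0,0]},{"linear": [0,0,0],"twist": [0,0,0]}], "jaw": 0.8}}

```text
time: 16.4
position: [0.583, 0.0943, 0.3112]
orientation: [[0.048, 0.863, 0.502], [0.999, -0.042, -0.023], [0.001, 0.503, -0.864]]
wrist_force: [0.1, -1.0, -0.3]
opening: 0.186
finger_force: 0.0
```

```bash
cat > arc.py <<'E'
import sys
from h import *
s=get_state();g=s['position']-8e-3*s['orientation'][:,2];d=deck(g)-deck(H);a0=np.arctan2(d[2],-d[0])
R=np.column_stack([Dx,Dy,Dz])
print(round(s['time'],2),'opening mm',s['opening']*94,'r',np.hypot(d[0],d[2]),'a',a0,'y',d[1],'F',(R.T@s['wrist_force']).round(1))
n=int(sys.argv[1]) if len(sys.argv)>1 else 10; da=float(sys.argv[2]) if len(sys.argv)>2 else .06
for i in range(1,n+1):
    a=max(a0-da*i,0); w=.3 if i<3 else 0
    print(round(a,2),go(bar(a)-Dz*.008,RG))
E
python3 arc.py 10 .05
```

```text
16.4 opening mm 17.447198140166503 r 147.90163392893803 a 1.8840187274073397 y 0.621760425869554 F [ 0.  -1.  -0.3]
1.83 (array([-0.06, -0.76, -0.03]), array([ 0.2, -0. , -0. ]))
1.78 (array([-0.06, -1.47, -0.2 ]), array([ 0.2, -0. , -0. ]))
1.73 (array([-0.06, -2.19, -0.34]), array([ 0.2, -0. , -0. ]))
1.68 (array([-0.06, -2.91, -0.45]), array([ 0.2, -0. , -0. ]))
1.63 (array([-0.06, -3.64, -0.51]), array([ 0.2, -0. , -0. ]))
1.58 (array([-0.06, -4.37, -0.54]), array([ 0.2, -0. , -0. ]))
1.53 (array([-0.06, -5.09, -0.54]), array([ 0.2, -0. , -0. ]))
1.48 (array([-0.06, -5.82, -0.49]), array([ 0.2, -0. , -0. ]))
1.43 (array([-0.06, -6.55, -0.41]), array([ 0.2, -0. , -0. ]))
1.38 (array([-0.06, -7.27, -0.3 ]), array([ 0.2, -0. , -0. ]))
```

Emit:
{"api": "send_rows", "payload": {"moves": [{"linear": [0,0,0],"twist": [0,0,0]},{"linear": [0,0,0],"twist": [0,0,0]},{"linear": [0,0,0],"twist": [0,0,0]}], "jaw": 0.6}}

```text
time: 16.77
position: [0.5828, 0.0943, 0.311]
orientation: [[0.048, 0.864, 0.502], [0.999, -0.042, -0.023], [0.001, 0.502, -0.865]]
wrist_force: [0.5, 0.3, -1.3]
opening: 0.118
finger_force: 30.0
```

```bash
python3 arc.py 10 .05
```

```text
16.77 opening mm 11.091106478009603 r 147.74537948185323 a 1.882795615274303 y 0.6267801711155677 F [-0.3  0.3 -1.3]
1.83 (array([-0.06, -0.76, -0.04]), array([ 0.2, -0.1, -0. ]))
1.78 (array([-0.06, -1.46, -0.22]), array([ 0.2, -0.1, -0. ]))
1.73 (array([-0.06, -2.18, -0.35]), array([ 0.2, -0.1, -0. ]))
1.68 (array([-0.06, -2.9 , -0.46]), array([ 0.2, -0.1, -0. ]))
1.63 (array([-0.06, -3.63, -0.52]), array([ 0.2, -0.1, -0. ]))
1.58 (array([-0.07, -4.36, -0.55]), array([ 0.2, -0.1, -0. ]))
1.53 (array([-0.07, -5.09, -0.54]), array([ 0.2, -0.1, -0. ]))
1.48 (array([-0.07, -5.82, -0.5 ]), array([ 0.2, -0.1, -0. ]))
1.43 (array([-0.07, -6.54, -0.42]), array([ 0.2, -0.1, -0. ]))
1.38 (array([-0.07, -7.27, -0.3 ]), array([ 0.2, -0.1, -0. ]))
```

Emit:
{"api": "send_rows", "payload": {"moves": [{"linear": [0,-0.4,-0.1],"twist": [0,0,0]},{"linear": [0,-0.9,-0.2],"twist": [0,0,0]},{"linear": [0,-1.5,-0.3],"twist": [0,0,0]},{"linear": [0,-2.2,-0.4],"twist": [0,0,0]},{"linear": [0,-2.9,-0.5],"twist": [0,0,0]},{"linear": [0,-3.6,-0.6],"twist": [0,0,0]},{"linear": [0,-4.4,-0.6],"twist": [0,0,0]},{"linear": [0,-5.1,-0.6],"twist": [0,0,0]},{"linear": [0,-5.8,-0.6],"twist": [0,0,0]},{"linear": [0,-6.2,-0.5],"twist": [0,0,0]}]}}

```text
time: 18.02
position: [0.5259, 0.0981, 0.2843]
orientation: [[0.048, 0.864, 0.502], [0.999, -0.043, -0.021], [0.003, 0.502, -0.865]]
wrist_force: [-4.5, 6.1, 8.1]
opening: 0.117
finger_force: 30.0
```

```bash
python3 arc.py 10 .06
```

```text
18.02 opening mm 10.980795363494734 r 147.04027780875285 a 1.4522320289013457 y 1.6506291369968227 F [-0.1  5.9  9.4]
1.39 (array([-0.17, -0.86,  0.23]), array([ 0.2, -0.2, -0.1]))
1.33 (array([-0.17, -1.71,  0.41]), array([ 0.2, -0.2, -0.1]))
1.27 (array([-0.17, -2.56,  0.64]), array([ 0.2, -0.2, -0.1]))
1.21 (array([-0.17, -3.39,  0.92]), array([ 0.2, -0.2, -0.1]))
1.15 (array([-0.18, -4.2 ,  1.25]), array([ 0.2, -0.2, -0.1]))
1.09 (array([-0.18, -4.99,  1.63]), array([ 0.2, -0.2, -0.1]))
1.03 (array([-0.18, -5.76,  2.05]), array([ 0.2, -0.2, -0.1]))
0.97 (array([-0.18, -6.5 ,  2.52]), array([ 0.2, -0.2, -0.1]))
0.91 (array([-0.18, -7.21,  3.03]), array([ 0.2, -0.2, -0.1]))
0.85 (array([-0.19, -7.88,  3.59]), array([ 0.2, -0.2, -0.1]))
```

Emit:
{"api": "send_rows", "payload": {"moves": [{"linear": [0.1,-0.4,0],"twist": [0,0,0]},{"linear": [0.1,-1,0.1],"twist": [0,0,0]},{"linear": [0.15,-1.8,0.3],"twist": [0,0,0]},{"linear": [0.15,-2.6,0.5],"twist": [0,0,0]},{"linear": [0.2,-3.4,0.8],"twist": [0,0,0]},{"linear": [0.2,-4.2,1.15],"twist": [0,0,0]},{"linear": [0.25,-5,1.55],"twist": [0,0,0]},{"linear": [0.25,-5.8,2],"twist": [0,0,0]},{"linear": [0.3,-6.5,2.45],"twist": [0,0,0]},{"linear": [0.3,-6.9,2.7],"twist": [0,0,0]}]}}

```text
time: 19.27
position: [0.4808, 0.1018, 0.2257]
orientation: [[0.048, 0.864, 0.502], [0.999, -0.041, -0.024], [-0.0, 0.503, -0.865]]
wrist_force: [1.6, -2.7, 1.4]
opening: 0.119
finger_force: 30.1
```

```bash
python3 arc.py 10 .06
```

```text
19.27 opening mm 11.18488314081882 r 145.80553216903408 a 0.9410545529467862 y 3.216125162328651 F [ 2.2 -2.6  0.3]
0.88 (array([-0.32, -0.71,  0.52]), array([0.2, 0. , 0. ]))
0.82 (array([-0.32, -1.37,  1.09]), array([0.2, 0. , 0. ]))
0.76 (array([-0.32, -1.99,  1.71]), array([0.2, 0. , 0. ]))
0.7 (array([-0.32, -2.58,  2.36]), array([0.2, 0. , 0. ]))
0.64 (array([-0.32, -3.13,  3.04]), array([0.2, 0. , 0. ]))
0.58 (array([-0.32, -3.63,  3.76]), array([0.2, 0. , 0. ]))
0.52 (array([-0.32, -4.09,  4.5 ]), array([0.2, 0. , 0. ]))
0.46 (array([-0.32, -4.51,  5.28]), array([0.2, 0. , 0. ]))
0.4 (array([-0.32, -4.87,  6.07]), array([0.2, 0. , 0. ]))
0.34 (array([-0.32, -5.19,  6.89]), array([0.2, 0. , 0. ]))
```

Emit:
{"api": "send_rows", "payload": {"moves": [{"linear": [0,-0.4,0.3],"twist": [0,0,0]},{"linear": [0,-1,0.75],"twist": [0,0,0]},{"linear": [0,-1.7,1.4],"twist": [0,0,0]},{"linear": [0,-2.3,2],"twist": [0,0,0]},{"linear": [0,-2.85,2.7],"twist": [0,0,0]},{"linear": [0,-3.4,3.4],"twist": [0,0,0]},{"linear": [0,-3.85,4.1],"twist": [0,0,0]},{"linear": [0,-4.3,4.9],"twist": [0,0,0]},{"linear": [0,-4.6,5.5],"twist": [0,0,0]},{"linear": [0,-4.75,5.8],"twist": [0,0,0]}]}}

```text
time: 20.52
position: [0.4693, 0.103, 0.1519]
orientation: [[0.048, 0.863, 0.502], [0.999, -0.042, -0.023], [0.001, 0.503, -0.864]]
wrist_force: [2.8, -1.9, 1.5]
opening: 0.118
finger_force: 30.0
```

```bash
python3 arc.py 10 .05
```

```text
20.52 opening mm 11.07202549970306 r 145.55481248012936 a 0.42291513342249437 y 3.8485455020954262 F [ 3.3 -1.8 -0.2]
0.37 (array([-0.39, -0.33,  0.65]), array([ 0.2, -0.1, -0. ]))
0.32 (array([-0.39, -0.58,  1.34]), array([ 0.2, -0.1, -0. ]))
0.27 (array([-0.39, -0.8 ,  2.04]), array([ 0.2, -0.1, -0. ]))
0.22 (array([-0.39, -0.98,  2.74]), array([ 0.2, -0.1, -0. ]))
0.17 (array([-0.39, -1.12,  3.46]), array([ 0.2, -0.1, -0. ]))
0.12 (array([-0.39, -1.23,  4.18]), array([ 0.2, -0.1, -0. ]))
0.07 (array([-0.39, -1.31,  4.91]), array([ 0.2, -0.1, -0. ]))
0.02 (array([-0.39, -1.34,  5.63]), array([ 0.2, -0.1, -0. ]))
0 (array([-0.39, -1.35,  5.97]), array([ 0.2, -0.1, -0. ]))
0 (array([-0.39, -1.35,  5.97]), array([ 0.2, -0.1, -0. ]))
```

Emit:
{"api": "send_rows", "payload": {"moves": [{"linear": [0,-0.1,0.3],"twist": [0,0,0]},{"linear": [0,-0.3,0.8],"twist": [0,0,0]},{"linear": [0,-0.5,1.4],"twist": [0,0,0]},{"linear": [0,-0.7,2],"twist": [0,0,0]},{"linear": [0,-0.9,2.6],"twist": [0,0,0]},{"linear": [0,-1,3.2],"twist": [0,0,0]},{"linear": [0,-1.1,3.7],"twist": [0,0,0]},{"linear": [0,-1.15,4.1],"twist": [0,0,0]},{"linear": [0,-1.2,4.5],"twist": [0,0,0]},{"linear": [0,-1.2,4.8],"twist": [0,0,0]}]}}

```text
time: 21.78
position: [0.4838, 0.1021, 0.1051]
orientation: [[0.048, 0.863, 0.503], [0.999, -0.042, -0.023], [0.001, 0.504, -0.864]]
wrist_force: [3.0, -4.0, 3.0]
opening: 0.121
finger_force: 30.1
```

```bash
python3 arc.py 4 .03
```

```text
21.77 opening mm 11.332162028141724 r 144.1557773981926 a 0.0828636996677938 y 3.716646854199501 F [ 4.3 -3.9  1. ]
0.05 (array([-0.37, -0.22,  0.42]), array([ 0.3, -0. , -0. ]))
0.02 (array([-0.37, -0.24,  0.86]), array([ 0.3, -0. , -0. ]))
0 (array([-0.37, -0.24,  1.19]), array([ 0.3, -0. , -0. ]))
0 (array([-0.37, -0.24,  1.19]), array([ 0.3, -0. , -0. ]))
```

Emit:
{"api": "send_rows", "payload": {"moves": [{"linear": [-0.05,0,0.2],"twist": [0,0,0]},{"linear": [-0.1,0,0.4],"twist": [0,0,0]},{"linear": [-0.1,0,0.6],"twist": [0,0,0]},{"linear": [-0.1,0,0.75],"twist": [0,0,0]},{"linear": [-0.1,0,0.9],"twist": [0,0,0]},{"linear": [-0.1,0,0.9],"twist": [0,0,0]}]}}

```text
time: 22.52
position: [0.4871, 0.1017, 0.099]
orientation: [[0.047, 0.862, 0.505], [0.999, -0.042, -0.022], [0.002, 0.506, -0.863]]
wrist_force: [-14.0, 3.3, 28.2]
opening: 0.118
finger_force: 30.0
```

```bash
python3 arc.py 1 .03
```

```text
22.52 opening mm 11.111667756888151 r 143.9009206136966 a 0.035052206769846994 y 3.3963387856722265 F [ 1.9  2.6 31.5]
0.01 (array([-0.34, -0.23,  0.43]), array([ 0.4, -0.1, -0. ]))
```

Emit:
{"api": "send_rows", "payload": {"moves": [{"linear": [0,0,-0.2],"twist": [0,0,0]},{"linear": [0,0,-0.3],"twist": [0,0,0]},{"linear": [0,0,-0.3],"twist": [0,0,0]}]}}

```text
time: 22.9
position: [0.4865, 0.1017, 0.0999]
orientation: [[0.047, 0.863, 0.504], [0.999, -0.042, -0.022], [0.002, 0.504, -0.864]]
wrist_force: [4.8, 3.6, 2.4]
opening: 0.122
finger_force: 30.0
```

```bash
python3 arc.py 1 .03; python3 - <<'E'
from h import *
for n in("scene","side"):
    im=snapshot(n)[:,:,::-1].copy();cv2.imwrite(f'pics/{n}6.png',im)
    m=cv2.inRange(cv2.cvtColor(im,cv2.COLOR_BGR2HSV),(105,150,60),(125,255,255))
    b=np.zeros_like(m);c=proj(n,H);u,v=int(c[0]),int(c[1]);b[v-90:v+90,u-90:u+90]=m[v-90:v+90,u-90:u+90]
    k,l,st,ce=cv2.connectedComponentsWithStats(b)
    for i in range(1,k):
        if st[i,4]>25:
            pts=np.argwhere(l==i)[:,::-1];hull=cv2.approxPolyDP(cv2.convexHull(pts.astype(np.int32)),2.5,True)[:,0]
            print(n,st[i],hull.tolist())
    for a in(0,.05,.1):
        f=lambda r,y:tuple(np.round(proj(n,H+r*(-np.cos(a)*Dx+np.sin(a)*Dz)+y*Dy),1).tolist())
        print(n,a,'corners',f(.104,-.1),f(.104,.1),'bar',f(.146,-.045),f(.146,.045))
E
```

```text
22.9 opening mm 11.476288498518127 r 143.93341122970065 a 0.04235365697043876 y 3.383907341349872 F [ 5.2  3.8 -0.3]
0.01 (array([-0.34, -0.22,  0.43]), array([ 0.3, -0.1, -0. ]))
scene [321 216  88  67 493] [[408, 272], [382, 282], [321, 221], [348, 216], [377, 228], [402, 251]]
scene 0 corners (346.9, 216.3) (407.1, 270.4) bar (373.4, 227.8) (400.1, 251.4)
scene 0.05 corners (347.7, 214.5) (408.1, 268.6) bar (374.6, 225.4) (401.5, 249.0)
scene 0.1 corners (348.5, 212.8) (409.1, 266.9) bar (375.8, 223.0) (402.8, 246.6)
side [256 219  89  41 483] [[344, 219], [313, 255], [280, 259], [256, 237], [266, 220]]
side 0 corners (312.7, 255.6) (254.5, 212.9) bar (281.8, 258.2) (256.2, 238.0)
side 0.05 corners (311.7, 254.4) (253.4, 211.6) bar (280.2, 256.6) (254.6, 236.3)
side 0.1 corners (310.8, 253.1) (252.3, 210.3) bar (278.8, 254.8) (253.1, 234.5)
```

Emit:
{"api": "send_rows", "payload": {"moves": [{"linear": [0,0,0.1],"twist": [0,0,0]},{"linear": [0,0,0.2],"twist": [0,0,0]},{"linear": [0,0,0.2],"twist": [0,0,0]}]}}

```text
time: 23.38
position: [0.487, 0.1016, 0.0992]
orientation: [[0.047, 0.862, 0.504], [0.999, -0.042, -0.022], [0.002, 0.505, -0.863]]
wrist_force: [-7.2, 3.7, 18.9]
opening: 0.12
finger_force: 30.0
```

```bash
python3 arc.py 1 .03
```

```text
23.38 opening mm 11.238325029686921 r 143.90926863730112 a 0.03632536229439734 y 3.3791491249359167 F [ 3.1  3.4 20. ]
0.01 (array([-0.34, -0.23,  0.43]), array([ 0.3, -0.1, -0. ]))
```

Firmly on the stop. Release with a small opening, then withdraw along the tool.

Emit:
{"api": "send_rows", "payload": {"moves": [{"linear": [0,0,0],"twist": [0,0,0]},{"linear": [0,0,0],"twist": [0,0,0]},{"linear": [0,0,0],"twist": [0,0,0]},{"linear": [0,0,0],"twist": [0,0,0]}], "jaw": 3.2}}

```text
time: 23.88
position: [0.4861, 0.1008, 0.097]
orientation: [[0.048, 0.865, 0.5], [0.999, -0.042, -0.024], [0.0, 0.501, -0.866]]
wrist_force: [0.4, 0.5, 0.3]
opening: 0.343
finger_force: 0.0
```

```bash
python3 arc.py 1 .03
```

```text
23.88 opening mm 32.26554986389523 r 145.66138975150048 a 0.025622145585713574 y 2.4955698249362475 F [0.5 0.6 0. ]
0 (array([-0.25, -0.04,  0.37]), array([ 0.1, -0. , -0. ]))
```

Emit:
{"api": "send_rows", "payload": {"moves": [{"linear": [0,0,-1],"twist": [0,0,0]},{"linear": [0,0,-3],"twist": [0,0,0]},{"linear": [0,0,-6],"twist": [0,0,0]},{"linear": [0,0,-10],"twist": [0,0,0]},{"linear": [0,0,-13],"twist": [0,0,0]},{"linear": [0,0,-14],"twist": [0,0,0]},{"linear": [0,0,-14],"twist": [0,0,0]}]}}

```text
time: 24.75
position: [0.4165, 0.1045, 0.2193]
orientation: [[0.047, 0.863, 0.503], [0.999, -0.042, -0.023], [0.001, 0.504, -0.864]]
wrist_force: [1.2, 0.7, -0.3]
opening: 0.344
finger_force: 0.0
```

```bash
python3 st.py; python3 - <<'E'
from h import *
for n in("scene","side"):
    im=snapshot(n)[:,:,::-1].copy();cv2.imwrite(f'pics/{n}7.png',im)
    m=cv2.inRange(cv2.cvtColor(im,cv2.COLOR_BGR2HSV),(105,150,60),(125,255,255))
    b=np.zeros_like(m);c=proj(n,H);u,v=int(c[0]),int(c[1]);b[v-90:v+90,u-90:u+90]=m[v-90:v+90,u-90:u+90]
    pts=np.argwhere(b>0)[:,::-1];print(n,cv2.approxPolyDP(cv2.convexHull(pts.astype(np.int32)),2.5,True)[:,0].tolist())
E
```

```text
24.75 [-82.8   2.8 237.5] F [ 0.9  0.7 -0.8] T [ 0.02  0.25 -0.08] 0.3435215019132131 go [  0.3   0.1 -90. ]
scene [[407, 273], [381, 282], [321, 221], [348, 216], [375, 227], [401, 250]]
side [[344, 219], [313, 255], [280, 259], [256, 239], [256, 211], [284, 181]]
```

```bash
python3 -c "
from cell import *
print(sign_off())"
```

```text
the job is handed in; nothing more can be done
None
```

The green cartridge is fully home with the seal ring pushed down, and the guard was lowered by its handle bar onto its stop; I then withdrew the gripper clear and handed the job in at about 25 s (no verdict came back).

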